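# Light and photograph the album page

### The job

Take the next photograph of the album: with closed fingers, first press the white-marked half of the black rocker on the grey control box to switch it on, then press the blue key right down so that it stays down, and last press the green button of the hand remote right in and let it go. Press the remote where it lies on the desk, without picking it up or pushing it away. Leave the yellow and red keys up, and do not disturb the loupe, the brass paperweight or the small photo frame.

Things in the scene. Friction and masses are not known exactly. Their poses are not given: they have to be found in the camera images.
- control_box: light grey lamp control box fixed to the desk, 100 mm (its x) by 230 mm (its y), flat top at 45 mm; origin at the centre of its underside, z up. On top, on plates 70 x 46 x 4 mm (bare metal under the rocker, black under the keys), a row of four modules at x = 0, 54 mm apart along y: rocker and blue, yellow and red keys, in changing order. Left or right of the remote, turned up to 20 degrees
- rocker (a joint): black V-shaped (concave) rocker switch, 49 mm long along the box's x, 24 mm wide, pivot 64 mm above the desk. About -0.2 rad = off, with the white-marked half (the half toward the box's +x) raised; +0.22 rad = fully on, that half then lying level and the other half raised. Needs about 3 N on the marked half, has no spring and stays where it is left; counts as on above 0.15
- rocker_on_end (a point): middle of the white stripe on the rocker's marked half, the place to press, on its top surface 17 mm from the pivot toward the box's +x; it moves with the rocker, from about 75 mm above the desk (off) to about 67 mm (fully on); beyond this half nothing stands higher than 49 mm above the desk
- blue_key (a joint): travel of the blue key: 0 = up, 0.006 m = fully down. Takes about 2.5 N, has no spring and stays down where it is left; counts as down beyond 0.0045
- blue_key_top (a point): blue key cap, 26 x 26 mm, in a row of four modules on the control box; this point is the middle of the cap's top face, 63 mm above the desk while the key is up; its z is up, its x and y are those of the control box
- yellow_key (a joint): travel of the yellow key, same build as the blue one: 0 = up; to be left alone
- yellow_key_top (a point): yellow key cap, 26 x 26 mm, in a row of four modules on the control box; this point is the middle of the cap's top face, 63 mm above the desk while the key is up; its z is up, its x and y are those of the control box
- red_key (a joint): travel of the red key, same build as the blue one: 0 = up; to be left alone
- red_key_top (a point): red key cap, 26 x 26 mm, in a row of four modules on the control box; this point is the middle of the cap's top face, 63 mm above the desk while the key is up; its z is up, its x and y are those of the control box
- remote: loose grey hand remote lying on the desk, 100 mm (its x) by 50 mm (its y), 22 mm high, about 0.16 kg; origin at the centre of its underside, z up; the green button stands 22 mm from its centre toward its +x
- release (a joint): travel of the remote's green button: 0 = out, 0.005 m = fully in; sprung, springs back when let go, about 4 N to push fully in; counts as pressed beyond 0.0038
- release_top (a point): centre of the top of the round green button, 22 mm in diameter, 32 mm above the desk when out (10 mm above the remote's top); it presses straight down
- loupe: loose stand magnifier, clear foot and black ring, 40 mm in diameter, 40 mm high, standing some 90 mm beyond the remote's centre; origin at the centre of its underside; not to be moved
- paperweight: loose brass paperweight with a small knob, 50 mm in diameter, 48 mm high, standing some 110 mm beyond the control box's centre; origin at the centre of its underside; not to be moved
- photo_frame: loose standing photo frame with dark wooden edge, 100 mm wide, 138 mm high, its picture toward its -x, prop behind; stands to the left of the work; origin on the desk under its middle; not to be moved
There are look-alikes about, which are no part of the job. What is shaped like the remote but brown, purple or turquoise is not meant.

How it is judged (in metres and radians):
On the way, in this order (a step that is already met when the one before it is completed fails the run):
1. the rocker is switched on (value of joint rocker above 0.15 rad), for 0.05 s.
2. the blue key is pressed down (value of joint blue_key above 0.0045 m), for 0.05 s.
3. the green button is pressed in (value of joint release above 0.0038 m), for 0.02 s.
4. the green button is let go (value of joint release below 0.0012 m), for 0.05 s.
At the end, for the whole second after the job is handed in: rocker on (above 0.15 rad); blue key down (beyond 4.5 mm); then the green button pressed beyond 3.8 mm and out again; yellow and red keys up (under 2 mm); remote at rest within 20 mm of its start; loupe, paperweight and photo frame within 15 mm of theirs (value of joint rocker above 0.15 rad and value of joint blue_key above 0.0045 m and value of joint release below 0.0012 m and value of joint each of yellow_key, red_key below 0.002 m and distance of remote from where it was at the start of the episode below 0.02 m and height (world z) of remote below 0.008 m and linear speed of remote below 0.02 m/s and distance of each of loupe, paperweight, photo_frame from where it was at the start of the episode below 0.015 m); the robot touches nothing.
It fails at once if the blue key is pressed while the rocker is still off (value of joint blue_key above 0.0045 m and value of joint rocker below 0 rad).
It fails at once if the release button is pressed before the rocker is on and the blue key is down (value of joint release above 0.0025 m and (value of joint rocker below 0.1 rad or value of joint blue_key below 0.004 m)).
It fails at once if the yellow or the red key is pressed (value of joint any of yellow_key, red_key above 0.002 m).
It fails at once if the remote is lifted, tipped or shoved more than 20 mm (height (world z) of remote above 0.008 m or angle between remote's own z axis and vertical above 0.15 rad or distance of remote from where it was at the start of the episode above 0.02 m).
It fails at once if the loupe, paperweight or photo frame is moved more than 15 mm, lifted or knocked over (distance of any of loupe, paperweight, photo_frame from where it was at the start of the episode above 0.015 m or angle between any of loupe, paperweight, photo_frame's own z axis and vertical above 0.3 rad).
It also fails if it takes over 45 s, if anything falls off the work surface, if the arm or the gripper's body presses on something with over 40 N, if the wrist force passes 120 N, or if a joint passes its speed limit or range.

### The arm

A 6-joint arm with a two-finger parallel gripper is mounted at the origin on the work surface. World frame = base frame: x ahead of the robot, y to its left, z up, the work surface at z = 0. Lengths are in m, angles in degrees, forces in N, time in s.
With the tool pointing down it reaches from about 0.4 to 0.825 m from the base axis. Payload 7 kg.
Tool frame: the origin (TCP) lies midway between the tips of the shut fingers; the grasp point (between the pads) lies 19 mm behind it; z points along the fingers, y is the line along which they close (so a half turn about z gives the same grasp; the last joint's range is limited). The gripper opens to 88 mm and grips with 3 to 60 N. Pads are 19 mm wide; open, the fingers measure 130 mm over their backs; the gripper's body (78 mm by 193 mm) begins 47 mm behind the grasp point.
Start: joints at [88.929, 20.546, 0.682, 0, -70.136, -16.507], TCP at [0.204, 0.643, 0.191] pointing down, gripper open.
Joint ranges: [-176.03, 176.03], [-82.01, 121.73], [-58.28, 71.71], [-173.87, 95.51], [-174.79, -0.11], [-173.66, 173.66]. Speed limits (degrees/s): [136.94, 136.94, 172.46, 180, 180, 180].

### API

Orientations are given as a 3x3 rotation matrix whose columns are the frame's x, y, z axes.
In Python, from rig import robot gives the robot as it stands. Calls block until the motion is done:
- robot.goto(position, orientation): joint-space move of the TCP to a pose.
- robot.servo_line(position, ori=None, speed=0.15): straight line of the TCP; ori=None keeps the orientation; speed is the mean speed in m/s.
- robot.movej(angles): joint-space move.
- robot.move_gripper(opening): opening from 0.0 (shut) to 1.0 (fully open); the grip force is fixed at half the most; returns when the fingers have stopped.
- robot.dwell(seconds).
- robot.ik(position, orientation): joint angles nearest the present ones, or None.
- robot.grab_frame(name): name is "scene" or "top"; returns (picture, depth): 420x560x3 uint8, red, green, blue; 420x560 float32, m along the optical axis (not along the pixel's ray), 0 where there is no reading.
- robot.camera_info(name): a dict with "vfov" (degrees; the focal length in pixels is half the picture's height over the tangent of half this angle, whatever the lens; pixels are square), "cx", "cy" (the principal point, pixels), "view" (4x4, takes a point from world to camera coordinates). Camera axes: x right, y down, z forward; pixel columns grow to the right and rows downward; lengths in m; the calibration is good to about 2 mm. A picture is of the moment at which its call begins. camera_info takes no time and is no camera call.
A pose or a line that the arm cannot do raises robot.Unreachable and nothing moves.
- robot.job_done(): hands the job in; it is judged then, once.
Readings, each from a call of its own:
- robot.read_t(): time.
- robot.read_qpos(): joint angles.
- robot.read_qvel(): joint speeds.
- robot.read_effort(): joint torques, N m.
- robot.read_position(): TCP position.
- robot.read_tcp_rot(): TCP orientation.
- robot.read_force(): force on the tool from outside, world axes, zero at the start.
- robot.read_ft_torque(): the same for the moment, N m.
- robot.read_grip_width(): opening from 0.0 (shut) to 1.0 (fully open).
- robot.read_finger_force(): force on a finger pad.
Only numpy, scipy, OpenCV 4.12 (cv2) and the standard library are available. Lean on these libraries where they do the work, as an engineer would, in place of code of your own. Each camera call takes 0.05 s, during which the arm holds its last target. There are 200 camera calls.

## Working session

There is one attempt and no reset: what is moved stays moved. The work goes in short steps, each a Python script; the robot and the scene stay as the last script left them, time stands still between calls to the robot, and variables do not carry over. Pictures are saved under pics/ and viewed, at most 10 in all, crops included, and the job is handed in when it is done.

```bash
mkdir -p pics
python3 - <<'E'
from rig import robot
import cv2,numpy as np
for n in("scene","top"):
    im,d=robot.grab_frame(n); cv2.imwrite(f"pics/{n}0.png",im[:,:,::-1]); np.savez(f"{n}0.npz",im=im,d=d)
    i=robot.camera_info(n); print(n,i["vfov"],i["cx"],i["cy"]); print(np.round(i["view"],4), (d>0).mean())
E
```

```text
scene 53.2109568570439 281.6271280500683 207.6984529760543
[[-0.3573  0.9339 -0.0117  0.1181]
 [ 0.6531  0.2409 -0.7179 -0.3048]
 [-0.6677 -0.2641 -0.696   1.4112]
 [ 0.      0.      0.      1.    ]] 0.9957738095238096
top 57.028971423688226 278.42271543616505 209.98433902293493
[[-0.0278 -0.9995  0.0157  0.0767]
 [-0.9961  0.0263 -0.0839  0.5245]
 [ 0.0834 -0.018  -0.9964  1.1459]
 [ 0.      0.      0.      1.    ]] 0.9958843537414966
```

View pics/top0.png

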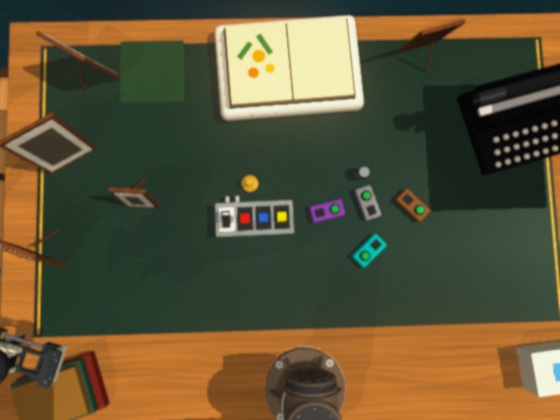

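View pics/scene0.png

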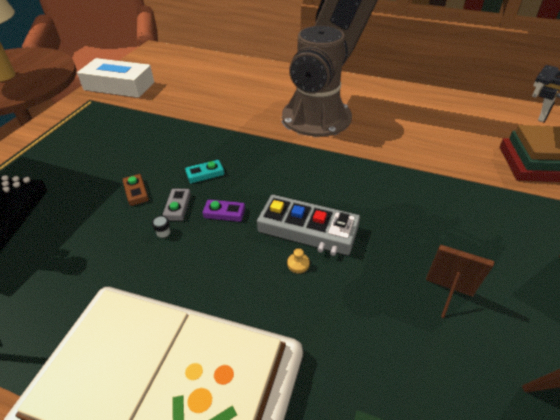

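The top view shows the grey box at about (255,218), with the rocker (227,217), red (245,218), blue (263,217) and yellow (282,217) from left to right. There are four remote shapes: purple (327,210), grey (368,202), brown (413,205) and turquoise (369,250). Only the grey one at (368,202) fits the description, and the loupe stands beyond it at (364,172). I'll confirm this in an enlarged crop while measuring.

```bash
cat > h.py <<'E'
import numpy as np,cv2
from rig import robot
def ray(n,px):
    i=robot.camera_info(n); f=210/np.tan(np.radians(i["vfov"]/2)); V=np.array(i["view"]); R=V[:3,:3]
    return -R.T@V[:3,3], R.T@np.array([(px[0]-i["cx"])/f,(px[1]-i["cy"])/f,1])
def onz(n,px,z):
    o,d=ray(n,px); return o+d*(z-o[2])/d[2]
def tri(p1,p2):
    a,d=ray("top",p1); b,e=ray("scene",p2)
    s=np.linalg.lstsq(np.c_[d,-e],b-a,rcond=None)[0]; p,q=a+s[0]*d,b+s[1]*e
    return (p+q)/2,np.linalg.norm(p-q)
RNG={"red":[(0,150,90),(6,255,255)],"blue":[(105,130,80),(125,255,255)],"yellow":[(26,150,120),(34,255,255)],"green":[(50,110,60),(75,255,255)]}
def blobs(im,c,roi):
    h=cv2.cvtColor(im,cv2.COLOR_RGB2HSV); m=cv2.inRange(h,*map(np.array,RNG[c]))
    k=np.zeros_like(m); x0,y0,x1,y1=roi; k[y0:y1,x0:x1]=255
    n,_,st,ce=cv2.connectedComponentsWithStats(m&k)
    return [(ce[j].round(2).tolist(),int(st[j,4])) for j in range(1,n) if st[j,4]>12]
E
python3 - <<'E'
from h import *
T=np.load("top0.npz");S=np.load("scene0.npz")
for c in RNG:
    for n,A,roi in(("top",T,(200,150,440,270)),("scene",S,(110,150,380,270))):
        for p,a in blobs(A["im"],c,roi): print(c,n,p,a,onz(n,p,.032 if c=="green" else .063).round(4), 'depth',A["d"][int(p[1]+.5),int(p[0]+.5)])
# depth -> desk points check
def crop(im,x0,y0,x1,y1,f): return cv2.resize(im[y0:y1,x0:x1,::-1],None,fx=f,fy=f,interpolation=cv2.INTER_CUBIC)
a=crop(T["im"],205,160,305,245,4);b=crop(T["im"],340,160,440,245,4)
c=crop(S["im"],270,180,370,250,4);d=crop(S["im"],110,150,210,220,4)
o=np.vstack([np.hstack([a,b])[:300],np.hstack([c,d])]); cv2.imwrite("pics/crop.png",o[:600])
E
```

```text
red top [244.25, 217.95] 111 [0.5023 0.1631 0.063 ] depth 1.125867
red scene [319.16, 215.9] 139 [0.5056 0.1624 0.063 ] depth 0.9802459
blue top [262.83, 217.07] 111 [0.5034 0.1091 0.063 ] depth 1.1236252
blue scene [297.44, 210.62] 135 [0.5066 0.1086 0.063 ] depth 0.99537694
yellow top [281.45, 215.89] 98 [0.5054 0.0549 0.063 ] depth 1.1186396
yellow scene [276.3, 205.07] 43 [0.5062 0.0542 0.063 ] depth 1.01049
green top [365.82, 195.16] 51 [ 0.5633 -0.2018  0.032 ] depth 1.1654507
green top [334.5, 208.5] 52 [ 0.5255 -0.1056  0.032 ] depth 1.1603327
green top [419.18, 209.44] 57 [ 0.5159 -0.3609  0.032 ] depth 1.1619627
green top [364.86, 255.5] 58 [ 0.3829 -0.1905  0.032 ] depth 1.1479999
green scene [210.93, 164.46] 56 [ 0.386  -0.1918  0.032 ] depth 1.1779795
green scene [131.88, 179.88] 56 [ 0.5199 -0.3622  0.032 ] depth 1.1288036
green scene [214.68, 204.92] 59 [ 0.5298 -0.1051  0.032 ] depth 1.0566792
green scene [173.85, 205.63] 60 [ 0.5681 -0.2013  0.032 ] depth 1.055788
```

View pics/crop.png

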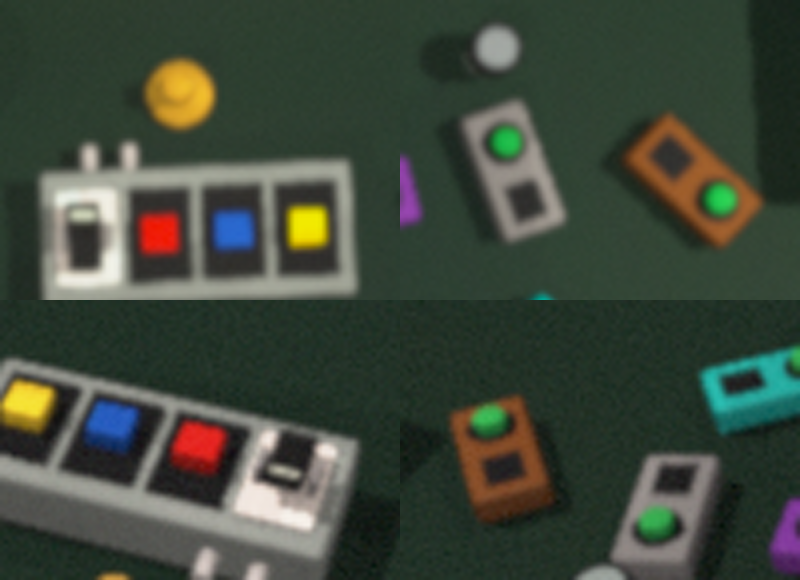

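The crop confirms the grey remote. Its green button is at top pixel (365.8,195.2), and both views agree to about 4 mm. The rocker's white stripe is on the far half, at about (226,213) in the top view. Next I press the rocker.

```bash
cat >> h.py <<'E'
A=0.025; BY=np.array([-np.sin(A),np.cos(A),0]); BX=np.array([np.cos(A),np.sin(A),0])
RED=np.array([.504,.1628,0]); BLUE=np.array([.5047,.1089,0]); STRIPE=RED+.054*BY+.0175*BX; BTN=np.array([.5645,-.2016,0])
R0=np.array(robot.read_tcp_rot())
Y=BY*(1 if R0[:,1]@BY>=0 else -1); Z=np.array([0,0,-1.]); ORI=np.c_[np.cross(Y,Z),Y,Z]
def at(p,z): return [float(p[0]),float(p[1]),float(z)]
def press(p,zs,zend,fmax):
    robot.servo_line(at(p,zs),speed=.1); f0=robot.read_force()[2]; z=zs
    while z>zend:
        z-=.001; robot.servo_line(at(p,z),speed=.03); f=robot.read_force()[2]-f0
        print(round(z,4),round(robot.read_position()[2],4),round(f,2))
        if abs(f)>fmax: break
    robot.dwell(.15); robot.servo_line(at(p,zs+.03),speed=.12)
E
python3 - <<'E'
from h import *
print(R0.round(2).tolist(), onz("top",(225.75,213.25),.075), STRIPE)
p=robot.read_position(); robot.move_gripper(0); robot.servo_line([p[0],p[1],.27],speed=.2)
robot.goto(at(STRIPE,.2),ORI); print(robot.read_qpos(),robot.read_t())
press(STRIPE,.083,.0655,10); print(robot.read_t())
E
```

```text
[[0.95, -0.3, -0.0], [-0.3, -0.95, -0.0], [0.0, 0.0, -1.0]] [0.51646248 0.21499634 0.075     ] [0.52014467 0.21722058 0.        ]
[ 4.26178761e+01  9.79306146e+00 -1.28315022e+01 -1.22629899e-03
 -6.73617420e+01  4.88484167e+01] 4.0
0.082 0.0823 0.1
0.081 0.081 0.08
0.08 0.0799 0.49
0.079 0.0789 -0.57
0.078 0.0779 -0.76
0.077 0.0769 -0.65
0.076 0.0759 0.33
0.075 0.0749 0.41
0.074 0.0739 0.22
0.073 0.0729 -0.01
0.072 0.0719 -0.44
0.071 0.0709 -0.07
0.07 0.0699 -0.19
0.069 0.0689 -0.87
0.068 0.0679 0.56
0.067 0.0669 0.97
0.066 0.0659 -0.38
0.065 0.0649 0.5
10.5167
```

There was no clear contact force, so I look before continuing.

Run:
```python
from h import *
print(robot.read_position(),robot.read_grip_width(),robot.read_force(),robot.read_tcp_rot())
o=[]
for n,(x,y) in(("scene",(280,170)),("top",(190,180))):
    im,d=robot.grab_frame(n); np.savez(n+"1.npz",im=im,d=d)
    o.append(cv2.resize(im[y:y+70,x:x+100,::-1],None,fx=4,fy=4,interpolation=cv2.INTER_CUBIC))
cv2.imwrite("pics/c1.png",np.hstack(o))
```

```text
[0.51984561 0.21718585 0.11273509] 0.00406523950519517 [-0.71071667  0.11607986 -0.00089937] [[ 9.99693403e-01  2.47603084e-02 -1.67476321e-04]
 [ 2.47603712e-02 -9.99693341e-01  3.83925080e-04]
 [-1.57918860e-04 -3.87954146e-04 -9.99999912e-01]]
```

View pics/c1.png

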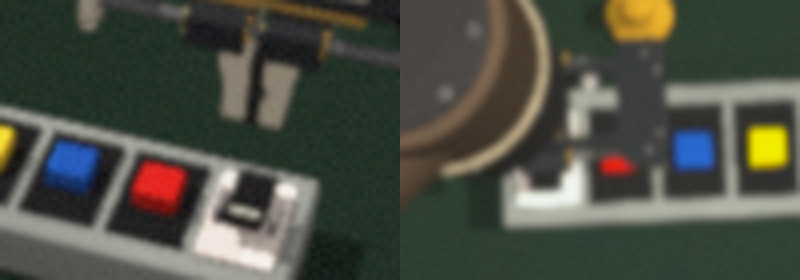

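The scene crop shows the fingers above the box and the stripe at about scene pixel (341,223), close to where it was before. I'll measure the shift numerically.

Run:
```python
from h import *
i=robot.camera_info("scene"); f=210/np.tan(np.radians(i["vfov"]/2)); V=np.array(i["view"])
o=[]
for k in "01":
    S=np.load(f"scene{k}.npz"); 
    g=S["im"].sum(2)//3; print(g[212:232,334:350]) 
    for r,c in((223,341),(222,341),(224,341),(218,342),(227,340)):
        d=S["d"][r,c]; print((r,c),(V[:3,:3].T@(d*np.array([(c-i["cx"])/f,(r-i["cy"])/f,1])-V[:3,:3].T.T@np.zeros(3)-V[:3,3])).round(4))
    o.append(cv2.resize(S["im"][200:240,320:365,::-1],None,fx=8,fy=8,interpolation=cv2.INTER_NEAREST))
cv2.imwrite("pics/c2.png",np.hstack(o))
```

```text
[[147 153 173 180 168 136 103  92  86  95  99 105  99  88  77  73]
 [153 183 211 219 202 140  79  54  55  68  80  87  89  95  99 112]
 [164 207 226 228 195 127  60  37  41  44  45  52  58  69  78 108]
 [179 212 226 224 176  98  46  38  31  36  33  37  39  38  62 113]
 [185 197 202 204 148  80  39  33  30  33  30  33  29  40  87 156]
 [191 175 165 159 110  52  35  34  35  32  35  29  31  36 104 186]
 [181 160 138 112  71  43  33  36  31  32  32  32  34  44  98 171]
 [172 143 110  72  51  32  34  30  32  38  30  32  34  62 109 151]
 [166 131  90  71  62  52  42  36  35  35  33  30  37  73 125 145]
 [146 107  78 102 117 118 106  88  71  53  40  32  45  84 130 145]
 [112  75  65 111 144 167 168 150 131 113  89  56  54 104 138 139]
 [ 93  56  45  76 104 123 136 139 148 157 136  84  80 118 136 135]
 [ 88  55  34  40  48  59  73  87 109 121 101  74  87 113 133 131]
 [132 114  93  66  43  39  38  42  48  50  54  68 104 107 120 127]
 [207 201 176 142 117  87  65  56  38  33  49  85 111  99  96 120]
 [229 228 220 208 191 149 115  94  85  75  85 114 118  96  97 125]
 [232 231 230 227 217 181 14
[... 1221 characters left out ...]
 55  37  38  50  64  72  86 107 118 103  76  87 114 134 132]
 [134 117  95  67  48  32  38  45  52  58  55  69 100 107 116 126]
 [206 198 177 143 115  88  63  51  38  36  50  81 110  98  98 119]
 [230 229 220 209 192 149 114  99  85  73  83 113 115  93  95 129]
 [233 232 229 227 219 181 142 130 127 124 125 132 122 106 113 142]
 [233 233 229 230 225 203 160 149 151 147 143 140 141 135 140 149]
 [233 232 230 230 224 201 162 151 160 157 149 150 156 154 158 150]
 [232 232 231 230 227 215 183 173 178 171 163 161 164 162 159 147]]
(223, 341) [0.5197 0.2182 0.0729]
(222, 341) [0.5142 0.217  0.0704]
(224, 341) [0.5229 0.2191 0.073 ]
(218, 342) [0.4962 0.215  0.0656]
(227, 340) [0.513  0.2159 0.052 ]
```

View pics/c2.png

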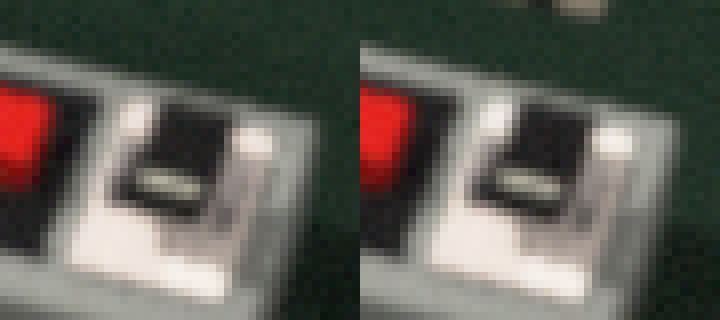

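The stripe hasn't moved, so the rocker is still off and the fingers never reached it. I'll compare where the TCP projects with where the fingertips really appear.

Run:
```python
from h import *
P=np.array([0.51984561,0.21718585,0.11273509]); P0=np.array([.2,.643,.191])
i=robot.camera_info("scene"); f=210/np.tan(np.radians(i["vfov"]/2)); V=np.array(i["view"])
for dz in(0,.01,.02,.03):
    c=V[:3,:3]@(P+[0,0,dz])+V[:3,3]; px=f*c[:2]/c[2]+[i["cx"],i["cy"]]; print(dz,px.round(1),c[2].round(3))
S=np.load("scene1.npz"); d=S["d"]
for r in range(182,206,2):
  for c in(338,341,344,347,350):
    p=V[:3,:3].T@(d[r,c]*np.array([(c-i["cx"])/f,(r-i["cy"])/f,1])-V[:3,3]); print((r,c),p.round(3),end=' ')
  print()
o=cv2.resize(S["im"][160:235,300:400,::-1],None,fx=8,fy=8,interpolation=cv2.INTER_CUBIC)
for dz in (0,): 
    c=V[:3,:3]@P+V[:3,3]; px=f*c[:2]/c[2]+[i["cx"],i["cy"]]; cv2.drawMarker(o,tuple(int(v) for v in ((px-[300,160]+.5)*8)),(0,255,0),0,20)
cv2.imwrite("pics/c3.png",o)
```

```text
0 [342.1 210.5] 0.928
0.01 [342.5 207.2] 0.921
0.02 [342.9 203.9] 0.914
0.03 [343.3 200.6] 0.907
(182, 338) [0.558 0.209 0.224] (182, 341) [0.53  0.21  0.202] (182, 344) [0.522 0.214 0.196] (182, 347) [0.558 0.227 0.229] (182, 350) [0.555 0.232 0.228] 
(184, 338) [0.531 0.204 0.195] (184, 341) [0.53  0.21  0.196] (184, 344) [0.558 0.221 0.223] (184, 347) [0.557 0.227 0.223] (184, 350) [0.557 0.233 0.225] 
(186, 338) [0.532 0.205 0.191] (186, 341) [0.529 0.21  0.19 ] (186, 344) [0.527 0.216 0.19 ] (186, 347) [0.529 0.223 0.193] (186, 350) [0.53  0.229 0.196] 
(188, 338) [0.532 0.205 0.185] (188, 341) [0.527 0.21  0.183] (188, 344) [0.529 0.217 0.187] (188, 347) [0.529 0.223 0.188] (188, 350) [0.53  0.23  0.192] 
(190, 338) [0.528 0.205 0.176] (190, 341) [0.521 0.21  0.172] (190, 344) [0.528 0.217 0.18 ] (190, 347) [0.532 0.224 0.186] (190, 350) [0.529 0.23  0.185] 
(192, 338) [0.531 0.206 0.173] (192, 341) [0.521 0.21  0.167] (192, 344) [0.528 0.218 0.175] (192, 347) [0.53  0.224 0.179] (192, 350) [0.529 0.231 0.18 ] 
(194, 338) [0.529 0.206 0.166] (194, 341) [0.528 0.212 0.167] (194,
[... 167 characters left out ...]
9 0.219 0.164] (196, 347) [0.53  0.225 0.167] (196, 350) [0.531 0.232 0.17 ] 
(198, 338) [0.53  0.207 0.156] (198, 341) [0.529 0.213 0.157] (198, 344) [0.528 0.219 0.158] (198, 347) [0.528 0.226 0.16 ] (198, 350) [0.528 0.232 0.162] 
(200, 338) [0.373 0.177 0.002] (200, 341) [0.529 0.214 0.151] (200, 344) [0.527 0.22  0.151] (200, 347) [0.529 0.227 0.156] (200, 350) [0.362 0.206 0.002] 
(202, 338) [0.381 0.179 0.003] (202, 341) [0.378 0.186 0.003] (202, 344) [0.377 0.194 0.004] (202, 347) [0.372 0.201 0.002] (202, 350) [0.372 0.209 0.004] 
(204, 338) [0.39  0.181 0.005] (204, 341) [0.384 0.188 0.002] (204, 344) [0.383 0.196 0.003] (204, 347) [0.379 0.203 0.002] (204, 350) [0.378 0.21  0.003]
```

View pics/c3.png

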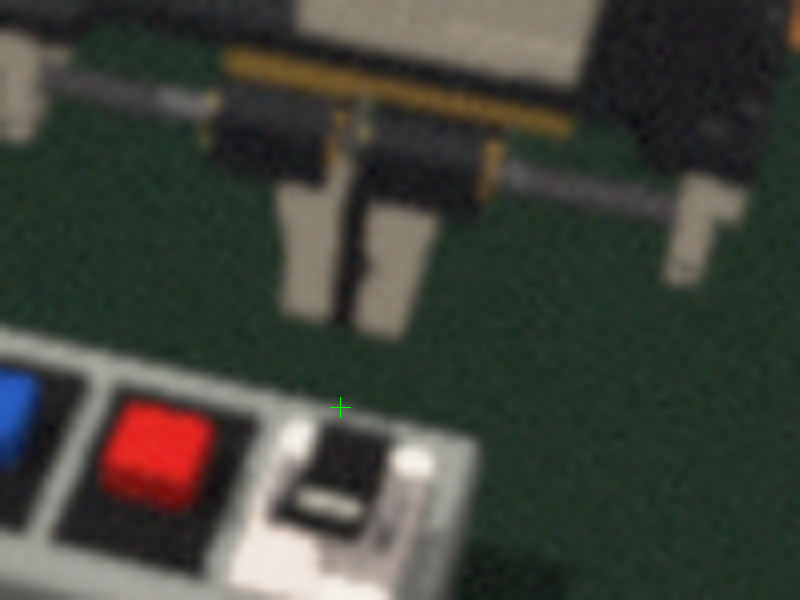

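In the picture the fingertips end at z of about 0.15, while the TCP reading is 0.113. They line up in x and y. I'll retake the frame in case it was stale.

```bash
cat >> h.py <<'E'
def tipz():
    S,d=robot.grab_frame("scene"); i=robot.camera_info("scene"); f=210/np.tan(np.radians(i["vfov"]/2)); V=np.array(i["view"])
    v,u=np.mgrid[:420,:560]; C=np.stack([(u-i["cx"])/f*d,(v-i["cy"])/f*d,d],-1)-V[:3,3]; P=C@V[:3,:3]
    t=np.array(robot.read_position()); m=(np.hypot(P[...,0]-t[0],P[...,1]-t[1])<.028)&(P[...,2]>.085)&(d>0)
    z=np.sort(P[m][:,2]); return t, z[:3].round(4), np.percentile(z,[1,2]).round(4), int(m.sum())
E
python3 - <<'E'
from h import *
print(robot.read_t(),robot.read_qpos().round(2),*tipz())
p=robot.read_position(); robot.servo_line([p[0],p[1],.2]); robot.dwell(.5); print(robot.read_qpos().round(2),*tipz())
E
```

```text
10.6167 [ 4.256e+01  1.389e+01 -1.985e+01 -2.000e-02 -5.635e+01  4.887e+01] [0.51951589 0.21680088 0.11194102] [0.1498 0.1514 0.1518] [0.1532 0.1544] 663
[ 42.57   9.72 -12.95  -0.   -67.34  48.86] [0.51947754 0.21678356 0.19988235] [0.2362 0.2365 0.2372] [0.2408 0.2429] 886
```

The offset is consistent: the real tips sit about 37 mm above the reported TCP height, with x and y correct. From here I press by force, starting lower.

```bash
cat >> h.py <<'E'
def press2(p,zs,zend,fmax,step=.001,up=.04):
    "descend in reported z until the contact force passes fmax; prints the steps"
    robot.servo_line(at(p,zs),speed=.15); robot.dwell(.1); f0=np.mean([robot.read_force()[2] for _ in range(5)]); z=zs; L=[]
    while z>zend:
        z-=step; robot.servo_line(at(p,z),speed=.02); f=robot.read_force()[2]-f0
        L.append((round(z*1e3,1),round(float(robot.read_position()[2])*1e3,1),round(float(f),1)))
        if abs(f)>fmax: break
    robot.dwell(.1); print(L,robot.read_force()); robot.servo_line(at(p,zs+up),speed=.15)
E
python3 - <<'E'
from h import *
press2(STRIPE,.044,.0255,8); print(robot.read_t())
S,d=robot.grab_frame("scene"); np.savez("scene2.npz",im=S,d=d)
cv2.imwrite("pics/c4.png",cv2.resize(S[165:240,290:390,::-1],None,fx=6,fy=6,interpolation=cv2.INTER_CUBIC))
E
```

```text
[(43.0, 43.3, -0.1), (42.0, 41.9, 0.8), (41.0, 40.9, 0.9), (40.0, 39.9, -0.5), (39.0, 38.9, 0.2), (38.0, 37.9, 0.8), (37.0, 37.1, 1.1), (36.0, 36.2, 2.1), (35.0, 35.2, 3.0), (34.0, 33.9, 3.4), (33.0, 32.8, 2.3), (32.0, 31.8, 1.9), (31.0, 30.8, 2.5), (30.0, 29.8, 1.8), (29.0, 28.8, 1.3), (28.0, 28.1, 4.3), (27.0, 28.0, 13.3)] [-1.97696125 -1.06248798 12.76287414]
18.125
```

View pics/c4.png

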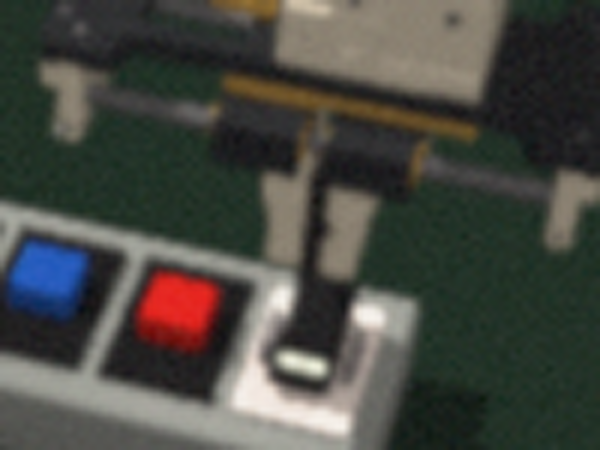

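The stripe is now lower, at about scene pixel (340,225), and the hard stop came at reported z = 28 mm. So the rocker is fully on and the offset is about 39 mm. Next is the blue key.

Run:
```python
from h import *
robot.servo_line(at(BLUE,.084),speed=.2)
press2(BLUE,.027,.0155,8); print(robot.read_t())
print(robot.ik(at(BTN,-.014),ORI))
S,d=robot.grab_frame("scene"); cv2.imwrite("pics/c5.png",cv2.resize(S[165:240,260:360,::-1],None,fx=6,fy=6,interpolation=cv2.INTER_CUBIC))
```

```text
[(26.0, 26.5, -0.3), (25.0, 25.0, 0.2), (24.0, 23.9, 0.3), (23.0, 23.0, 0.1), (22.0, 22.1, 2.4), (21.0, 21.9, 11.3)] [-4.20009635 -0.07421837 11.00771813]
21.5667
[ -0.99166791  25.25958524 -22.57709025   0.         -42.16332451
  92.4240624 ]
```

View pics/c5.png

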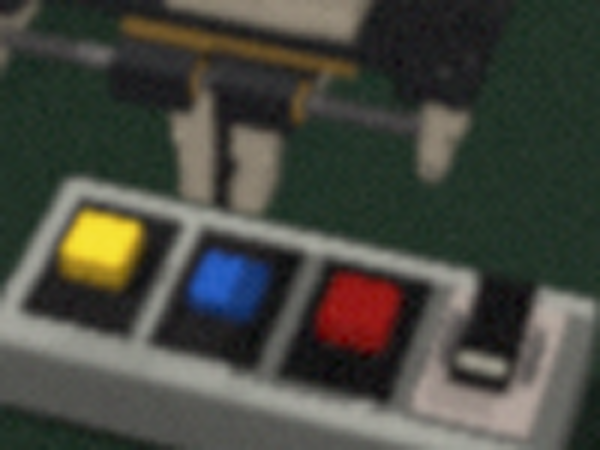

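The blue press met a hard stop after only about 2 mm. The stub at the side of the gripper is about 0.1 m to the left, probably over the rocker. I'll measure the stub's height and the blue key's height.

Run:
```python
from h import *
S,d=robot.grab_frame("scene"); i=robot.camera_info("scene"); f=210/np.tan(np.radians(i["vfov"]/2)); V=np.array(i["view"])
v,u=np.mgrid[:420,:560]; P=(np.stack([(u-i["cx"])/f*d,(v-i["cy"])/f*d,d],-1)-V[:3,3])@V[:3,:3]
t=np.array(robot.read_position()); print(t)
rel=P-t
for lo in np.arange(-.14,.14,.01):
    m=(rel[...,1]>=lo)&(rel[...,1]<lo+.01)&(abs(rel[...,0])<.06)&(P[...,2]>.1)
    if m.sum()>5:
        z=rel[m]; k=np.argsort(z[:,2])[:6]; print(round(lo,3),int(m.sum()),z[k][:, [0,2]].mean(0).round(3))
for c in("blue","red","yellow"):
    h=cv2.inRange(cv2.cvtColor(S,cv2.COLOR_RGB2HSV),*map(np.array,RNG[c])); m=(h>0)&(abs(P[...,0]-.505)<.012)&(P[...,2]<.08); print(c,np.percentile(P[m][:,2],[50,75,90]).round(4),m.sum())
for q,z in((RED+.054*BY+.017*BX,0),(RED+.054*BY-.017*BX,0),(RED+.054*BY,0)):
    m=np.hypot(P[...,0]-q[0],P[...,1]-q[1])<.004; print("rocker",P[m][:,2].round(4))
```

```text
[0.50409866 0.10862593 0.0662895 ]
-0.1 81 [0.04  0.133]
-0.09 184 [0.024 0.105]
-0.08 146 [0.004 0.116]
-0.07 113 [0.005 0.117]
-0.06 86 [0.004 0.116]
-0.05 169 [0.004 0.117]
-0.04 494 [0.038 0.111]
-0.03 665 [0.034 0.106]
-0.02 901 [0.01  0.043]
-0.01 1003 [0.009 0.042]
0.0 1084 [0.01  0.042]
0.01 1162 [0.005 0.044]
0.02 1178 [0.037 0.11 ]
0.03 1351 [-0.002  0.103]
0.04 1446 [0.03  0.117]
0.05 524 [0.031 0.119]
0.06 517 [0.029 0.117]
0.07 534 [0.028 0.117]
0.08 578 [0.03  0.106]
0.09 474 [0.035 0.131]
0.1 363 [-0.038  0.38 ]
0.11 370 [-0.056  0.372]
0.12 354 [-0.054  0.371]
0.13 318 [-0.052  0.378]
0.14 300 [-0.058  0.38 ]
blue [0.0591 0.06   0.0612] 101
red [0.0643 0.0658 0.0666] 107
yellow [0.0657 0.0663 0.067 ] 52
rocker [0.0653 0.0663 0.0665 0.0644 0.0664 0.0655 0.0629 0.0526 0.0515 0.0501]
rocker [0.5015 0.501  0.5001 0.5002 0.4985 0.499  0.4981 0.4993 0.4979 0.4975
 0.4975 0.4974 0.4974 0.4962 0.4965 0.4954 0.4958 0.4942 0.4945 0.4942
 0.4946 0.4929 0.4938 0.4928 0.4933 0.4928 0.4915 0.4911 0.4911 0.492
 0.4899 0.4887 0.4901 0.49   0.4889 0.4885 0.4883 0.489  0.4883 0.4876
 0.4869 0.4868 0.4865 0.4858 0.4849 0.4854 0.4848 0.4845 0.4852 0.4839
 0.4836 0.4824 0.4837 0.4823 0.4821 0.4816 0.4814 0.4809 0.4799 0.4804
 0.4803 0.4785 0.4789 0.4781 0.4781 0.4769 0.4769 0.4772 0.4767 0.4746
 0.476  0.476  0.4748 0.4735 0.4739 0.4741 0.472  0.4713 0.471  0.4715
 0.471  0.4694 0.4702 0.4685 0.4675 0.4674 0.4673 0.4669 0.4656 0.4654
 0.4654 0.4644 0.4631 0.0755 0.073  0.0768 0.0753 0.0734 0.0718 0.0723
 0.0712 0.0692]
rocker [0.0686 0.0657 0.0652 0.0662 0.0644 0.0644 0.0662 0.0644 0.0653 0.0628]
```

By depth, the blue key is about 5.5 mm lower than the red and yellow ones, and the stubs are well clear. I'll press it again from higher up with more force to confirm it's at the stop.

Run:
```python
from h import *
press2(BLUE,.030,.016,20); print(robot.read_t())
S,d=robot.grab_frame("scene"); i=robot.camera_info("scene"); f=210/np.tan(np.radians(i["vfov"]/2)); V=np.array(i["view"])
v,u=np.mgrid[:420,:560]; P=(np.stack([(u-i["cx"])/f*d,(v-i["cy"])/f*d,d],-1)-V[:3,3])@V[:3,:3]
for n,q in(("blue",BLUE),("red",RED),("yel",BLUE-.054*BY),("plate",BLUE+.025*BX)):
    m=(np.hypot(P[...,0]-q[0],P[...,1]-q[1])<.008)&(P[...,2]<.08); print(n,np.median(P[m][:,2]).round(4),m.sum())
```

```text
[(29.0, 29.5, 0.2), (28.0, 28.1, 0.7), (27.0, 26.9, 0.5), (26.0, 25.9, 0.5), (25.0, 24.9, 0.4), (24.0, 23.9, 0.0), (23.0, 22.9, 0.6), (22.0, 22.1, 1.2), (21.0, 21.9, 10.3), (20.0, 21.7, 20.2)] [-6.66451457  0.08416867 20.21442326]
25.25
blue 0.0595 28
red 0.065 25
yel 0.0661 25
plate 0.0512 24
```

The blue key is about 6 mm below its neighbours and at a hard stop. Last is the green button.

Run:
```python
from h import *
robot.servo_line(at(BTN,.07),speed=.25)
press2(BTN,.004,-.013,8,up=.08); robot.dwell(.2); print(robot.read_t(),robot.read_position())
o=[]
for n,(x,y) in(("scene",(120,170)),("top",(320,150))):
    S,d=robot.grab_frame(n); o.append(cv2.resize(S[y:y+75,x:x+100,::-1],None,fx=4,fy=4,interpolation=cv2.INTER_CUBIC))
    print(n,blobs(S,"green",(110,150,440,270)))
cv2.imwrite("pics/c6.png",np.hstack(o))
```

```text
[(3.0, 3.6, 1.6), (2.0, 2.0, 0.3), (1.0, 0.9, 0.5), (0.0, -0.1, 0.6), (-1.0, -1.1, -0.1), (-2.0, -2.1, 0.2), (-3.0, -2.9, 0.9), (-4.0, -3.9, 2.5), (-5.0, -4.9, 2.8), (-6.0, -5.9, 3.2), (-7.0, -6.9, 3.2), (-8.0, -7.9, 4.5), (-9.0, -8.0, 12.0)] [-2.47253581  1.90268338 12.0229629 ]
31.725 [ 0.56370355 -0.20152424  0.08269829]
scene [([211.05, 164.4], 57), ([131.95, 179.84], 55), ([214.79, 205.0], 57), ([173.75, 205.57], 60)]
top [([419.18, 209.44], 57)]
```

View pics/c6.png

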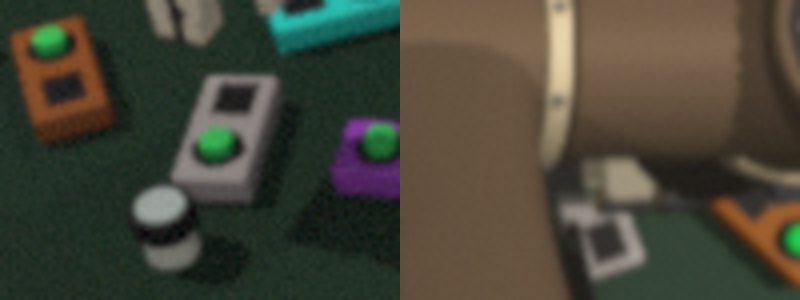

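The button was pressed from reported z −3 mm to a hard stop at −8 mm, which is the full 5 mm, and it's out again. The green blob is unchanged at scene pixel (173.8,205.6), so the remote hasn't moved, and the loupe still stands beyond it. The robot touches nothing.

```bash
python3 -c "
from rig import robot
print(robot.job_done())"
```

```text
the job is handed in; nothing more can be done
None
```

I switched the rocker on, pressed the blue key down to its stop, pressed the green button fully in and let it go, then handed the job in at about 32 s; the verdict wasn't returned to me.

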